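# Sort spice jars, shakers and tin back into their holders

## Task

Cooking is over: sort the five loose things back into the holders where their kind belongs. The two spice jars go in the two free bays of the wooden spice rack, the two glass shakers in the two empty wire rings of the cruet stand beside the mustard jar, and the loose tin in the gap in the tin tray, one to a place and all standing upright on the holder's floor. Set each down rather than dropping it, knock nothing over, do not push hard against the holders or what already stands in them, and leave the mug and the ramekin where they are.

Things in the scene. Friction and masses are not known exactly. Their poses are not given: they have to be found in the camera images.
- spice_jar_a: A loose spice jar of clear glass with a ribbed white lid, standing upright: body a square with well rounded corners, 46 mm wide and 89 mm high (sides along its x and y), on top a round lid 46 mm across, 98 mm high in all, 0.11 kg. One of two alike (spice_jar_a, spice_jar_b). Origin: centre of its underside, z up.
- spice_jar_b: A loose spice jar of clear glass with a ribbed white lid, standing upright: body a square with well rounded corners, 46 mm wide and 89 mm high (sides along its x and y), on top a round lid 46 mm across, 98 mm high in all, 0.11 kg. One of two alike (spice_jar_a, spice_jar_b). Origin: centre of its underside, z up.
- salt_shaker: A loose table shaker, standing upright: round waisted glass body 44 mm across up to 70 mm high, with a domed metal cap with holes, 34 mm across; 90 mm high in all, 0.1 kg. Round, so its yaw does not matter. Origin: centre of its underside, z up. The glass is clear.
- pepper_shaker: A loose table shaker, standing upright: round waisted glass body 44 mm across up to 70 mm high, with a domed metal cap with holes, 34 mm across; 90 mm high in all, 0.1 kg. Round, so its yaw does not matter. Origin: centre of its underside, z up. The glass is grey.
- tin: The one loose food tin: plain cylinder 57 mm across, 72 mm high, ring-pull end on top, 0.18 kg, standing upright. Round, so its yaw does not matter. Origin: centre of its underside, z up.
- spice_rack: Light wooden open tray 74 (x) by 208 mm (y), floor 8 mm above the table, with a row of three 62 mm square bays at x = 0, y = -67, 0, +67 mm. Rails 30 mm high at -x, 40 mm at +x and the ends, dividers 26. The bay at y = -67 holds a spice jar 98 mm high; the other two are free. Fixed. Set things in with the fingers closing along its x, across the row. Origin: underside centre, z up.
- cruet_stand: Dark wooden base 80 (x) by 206 mm (y), top 10 mm above the table, with a row of three level steel wire rings, upper edge at 36 mm. Those at y = +4 and +72 mm (x = 0), 60 mm wide inside, are empty; that at y = -66 mm holds a mustard jar 59 wide, 85 high. Fixed. Set things in with the fingers closing along its x, across the row. Origin: underside centre, z up.
- tin_tray: Steel sheet tray 77 (x) by 225 mm (y), floor 5 mm above the table, with a row of three 71 mm square bays at x = 0, y = -74, 0, +74 mm; rims 28 mm high, dividers 23. The outer bays hold tins 72 mm high; the middle one is empty. Fixed. Set things in with the fingers closing along its x, across the row. Origin: underside centre, z up.
- small_mug: A bystander, to be left where it is: low striped mug 65 mm wide, 88 mm with its handle, 50 mm high, loose, among the things to be sorted. Origin: centre of its outline at the underside, z up.
- ramekin: A bystander, to be left where it is: white ramekin 92 mm across and 31 mm high, loose, among the things to be sorted. Origin: centre of its underside, z up. Other kitchen things, all to be left alone, stand along the back and side edges of the table: up to 75 mm high at the sides, up to 90 mm at the back, and a bottle 232 mm high in the far left corner.
Mind the look-alikes: they are no part of the job. What is shaped like the tin but purple or red is not meant.

How it is judged:
At the end, for the whole second after the job is handed in: Spice jars in the rack's two free bays, shakers in the stand's two empty rings, tin in the tray's middle bay: each within 12 mm (x and y) of a place's centre, foot within 5 mm of floor height, tilt under 0.15 rad, slower than 0.02 m/s; mug and ramekin upright within 0.15 rad (x of spice_jar_a in the frame of spice_rack between -0.012 and 0.012 m and z of spice_jar_a in the frame of spice_rack between 0.003 and 0.013 m and (y of spice_jar_a in the frame of spice_rack between -0.012 and 0.012 m or y of spice_jar_a in the frame of spice_rack between 0.055 and 0.079 m) and angle between each of spice_jar_a, spice_jar_b, salt_shaker, pepper_shaker, tin, small_mug, ramekin's own z axis and vertical below 0.15 rad and linear speed of each of spice_jar_a, spice_jar_b, salt_shaker, pepper_shaker, tin below 0.02 m/s and x of spice_jar_b in the frame of spice_rack between -0.012 and 0.012 m and z of spice_jar_b in the frame of spice_rack between 0.003 and 0.013 m and (y of spice_jar_b in the frame of spice_rack between -0.012 and 0.012 m or y of spice_jar_b in the frame of spice_rack between 0.055 and 0.079 m) and x of salt_shaker in the frame of cruet_stand between -0.012 and 0.012 m and z of salt_shaker in the frame of cruet_stand between 0.005 and 0.015 m and (y of salt_shaker in the frame of cruet_stand between -0.008 and 0.016 m or y of salt_shaker in the frame of cruet_stand between 0.06 and 0.084 m) and x of pepper_shaker in the frame of cruet_stand between -0.012 and 0.012 m and z of pepper_shaker in the frame of cruet_stand between 0.005 and 0.015 m and (y of pepper_shaker in the frame of cruet_stand between -0.008 and 0.016 m or y of pepper_shaker in the frame of cruet_stand between 0.06 and 0.084 m) and x of tin in the frame of tin_tray between -0.012 and 0.012 m and z of tin in the frame of tin_tray between 0 and 0.01 m and y of tin in the frame of tin_tray between -0.012 and 0.012 m); the robot touches nothing.
It fails at once if one of the five things is knocked over or tipped far (angle between any of spice_jar_a, spice_jar_b, salt_shaker, pepper_shaker, tin's own z axis and vertical above 0.7 rad).
It fails at once if one of the five things is let go (no finger touching it) while its underside is more than 60 mm above the table, i.e. dropped or thrown ((height (world z) of spice_jar_a above 0.06 m and contact force between the fingers and spice_jar_a below 0.05 N) or (height (world z) of spice_jar_b above 0.06 m and contact force between the fingers and spice_jar_b below 0.05 N) or (height (world z) of salt_shaker above 0.06 m and contact force between the fingers and salt_shaker below 0.05 N) or (height (world z) of pepper_shaker above 0.06 m and contact force between the fingers and pepper_shaker below 0.05 N) or (height (world z) of tin above 0.06 m and contact force between the fingers and tin below 0.05 N)).
It fails at once if the small mug or the ramekin is pushed more than 30 mm (distance of any of small_mug, ramekin from where it was at the start of the episode above 0.03 m).
It fails at once if the gripper or arm pushes with more than 40 N on a holder or on what already stands in it (contact force between any of the fingers, the arm and spice_rack above 40 N or contact force between any of the fingers, the arm and cruet_stand above 40 N or contact force between any of the fingers, the arm and tin_tray above 40 N).
It also fails if it takes over 102 s, if anything falls off the work surface, if the arm or the gripper's body presses on something with over 40 N, if the wrist force passes 120 N, or if a joint passes its speed limit or range.

## Robot

A 6-joint arm with a two-finger parallel gripper is mounted at the origin on a cart in front of the work surface, level with it; the furniture and walls round the work are solid. World frame = base frame: x ahead of the robot, y to its left, z up, the work surface at z = 0. Lengths are in m, angles in rad, forces in N, time in s.
With the tool pointing down it reaches from about 0.425 to 1.125 m from the base axis. Payload 14.9 kg.
Tool frame: the origin (TCP) lies midway between the tips of the shut fingers; the grasp point (between the pads) lies 19 mm behind it; z points along the fingers, y is the line along which they close (so a half turn about z gives the same grasp; the last joint's range is limited). The gripper opens to 91 mm and grips with 3 to 60 N. Pads are 32 mm wide; open, the fingers measure 118 mm over their backs; the gripper's body (76 mm by 178 mm) begins 60 mm behind the grasp point.
Start: joints at [-1.254, 0.379, 1.734, -0, 1.028, -0.033], TCP at [0.24, -0.658, 0.214] pointing down, gripper open.
Joint ranges: [-2.77, 2.77], [-0.74, 2.19], [0, 2.66], [-1.06, 4.2], [0.31, 2.87], [-3.08, 3.08]. Speed limits (rad/s): [1.89, 1.89, 2.39, 3.14, 3.14, 3.14].

## Interface

Orientations are given as a unit quaternion [x, y, z, w].
In Python, from plant import manip gives the robot as it stands.
- The arm moves only by the shell command python3 -m crank 'ROWS' [FORCE]. ROWS is JSON, a list of rows, each an object with "translation": the shift along the world's x, y, z in cm, a list of three; "twist": the turn, a rotation vector about the world's x, y, z in degrees, a list of three; "gripper": the opening, from 0 (shut) to 1 (fully open). In form: [{"translation": [x, y, z], "twist": [wx, wy, wz], "gripper": gripper}, ...]. A call has 1 to 5 rows; each row shifts and turns the commanded pose from where the row before left it; what a row does not reach is not made up. A row lasts 1/12 s, in which the tool goes at most 41.7 mm and 7.16 degrees, less where a joint would pass 70% of its speed; a pose out of reach is approached as far as the arm can. A call with a gripper value outside its range is refused whole. The fingers move at their own pace and stop on an object; FORCE is the grip in N (left out, the last holds). Time passes only in rows, so rows that do not move let the fingers close. It gives the time, the measured TCP pose, the force, the opening and the grip force at its end, in the units of the state.
- manip.get_obs(): the state, without advancing time (a new reading comes with each control period).
- manip.grab_frame(name): name is "side" or "top" or "wrist"; returns a dict with "frame" (480x640x3 uint8, red, green, blue), "fx", "fy", "cx", "cy" (pixels), "dist" ([k1, k2, p1, p2, k3] as OpenCV has them; the pictures are not rectified), "R" (3x3) and "t" (3): a world point X has camera coordinates R X + t. Camera axes: x right, y down, z forward; pixel columns grow to the right and rows downward; lengths in m; the calibration is good to about 2 mm. A picture is of the moment at which its call begins. There is no depth.
- manip.finish_job(): hands the job in; it is judged then, once.
The state is a dict: "time_s": time; "qpos": joint angles; "qd": joint speeds; "joint_efforts": joint torques, N m; "ee_pos": TCP position; "eef_rot": TCP orientation; "contact_force": force on the tool from outside, world axes, zero at the start; "torque": the same for the moment, N m; "finger_gap": opening from 0.0 (shut) to 1.0 (fully open); "grip_force": force on a finger pad.
Only numpy, scipy, OpenCV 4.12 (cv2) and the standard library are available. Lean on these libraries where they do the work, as an engineer would, in place of code of your own. Each camera call takes 0.05 s, during which the arm holds its last target. There are 200 camera calls.

## Working session

There is one attempt and no reset: what is moved stays moved. The work goes in short steps, Python scripts to look and compute and a shell command to move; the robot and the scene stay as the last step left them, time stands still between calls to the robot, and variables do not carry over. Pictures are saved under pics/ and viewed, at most 14 in all, crops included, and the job is handed in when it is done.

```bash
mkdir -p pics; ls
python3 - <<'E'
from plant import manip
import cv2,numpy as np
o=manip.get_obs()
print({k:np.round(v,3).tolist() for k,v in o.items()})
for n in("top","side"):
    f=manip.grab_frame(n); cv2.imwrite(f"pics/{n}0.png",f["frame"][:,:,::-1])
    print(n,f["fx"],f["cx"],f["cy"],f["dist"],np.round(f["R"],3).tolist(),np.round(f["t"],3))
E
```

```text
pics
{'time_s': 0.0, 'qpos': [-1.254, 0.379, 1.735, -0.0, 1.029, -0.033], 'qd': [0.0, -0.001, 0.001, -0.0, 0.003, -0.0], 'joint_efforts': [0.005, -76.373, -43.436, 0.065, 0.043, -0.0], 'ee_pos': [0.24, -0.657, 0.213], 'eef_rot': [0.985, 0.174, -0.0, -0.001], 'contact_force': [-0.036, 0.022, -0.081], 'torque': [-0.063, -0.005, 0.018], 'grip_force': 0.0, 'finger_gap': 0.996}
top 515.210095248212 310.06201176446194 242.78327787254491 [-0.06834986  0.          0.          0.          0.        ] [[0.025, -1.0, -0.004], [-0.993, -0.024, -0.118], [0.118, 0.006, -0.993]] [0.006 0.484 0.985]
side 469.6583920361011 322.1278035778377 234.64690835370607 [-0.1110871  0.         0.         0.         0.       ] [[-0.928, -0.372, 0.006], [-0.246, 0.599, -0.762], [0.28, -0.709, -0.647]] [0.437 0.128 0.867]
```

View pics/top0.png

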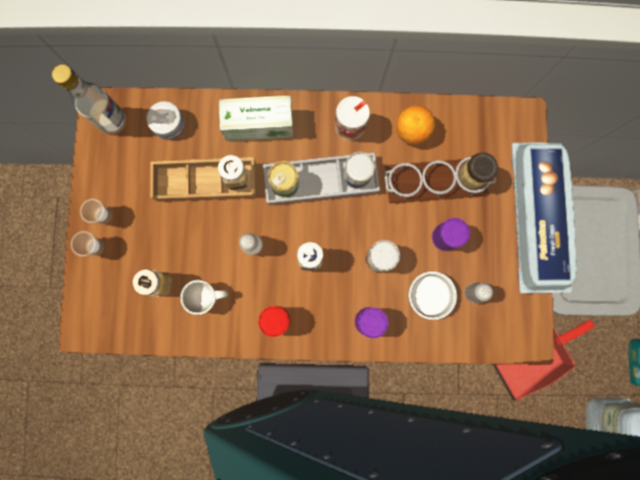

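View pics/side0.png

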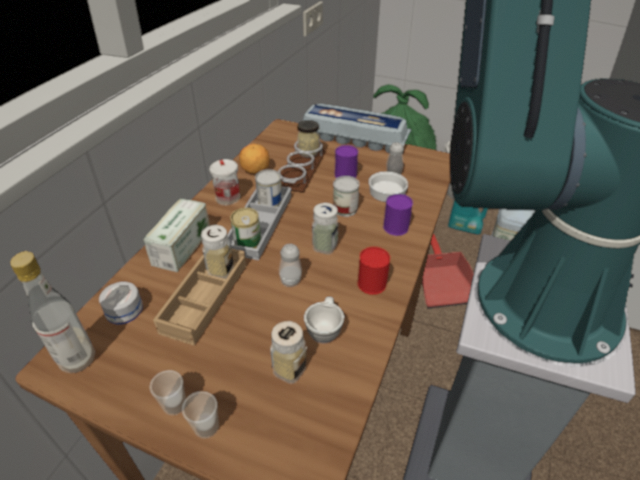

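The top view shows the jar lids near (147,282) and (310,256), the shakers at (250,240) and (481,292), and the tin at (383,255). The rack is on the left, the tray in the middle and the cruet stand on the right. I'll enlarge it.

Run:
```python
import cv2
im=cv2.imread("pics/top0.png")
for n,x in(("L",130),("R",255)):
    cv2.imwrite(f"pics/c{n}.png",cv2.resize(im[145:310,x:x+260] if 0 else im[145:335,x:x+255],None,fx=3,fy=3,interpolation=cv2.INTER_CUBIC))
```

```text
(no output)
```

View pics/cL.png

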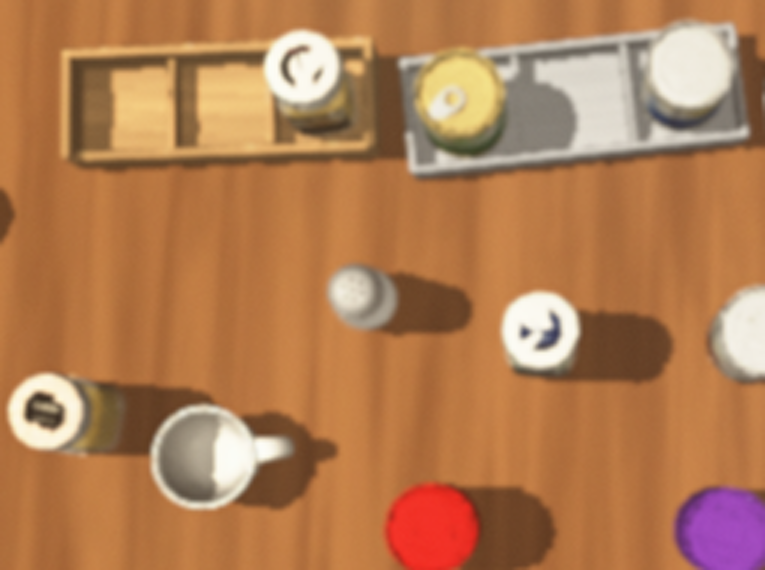

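View pics/cR.png

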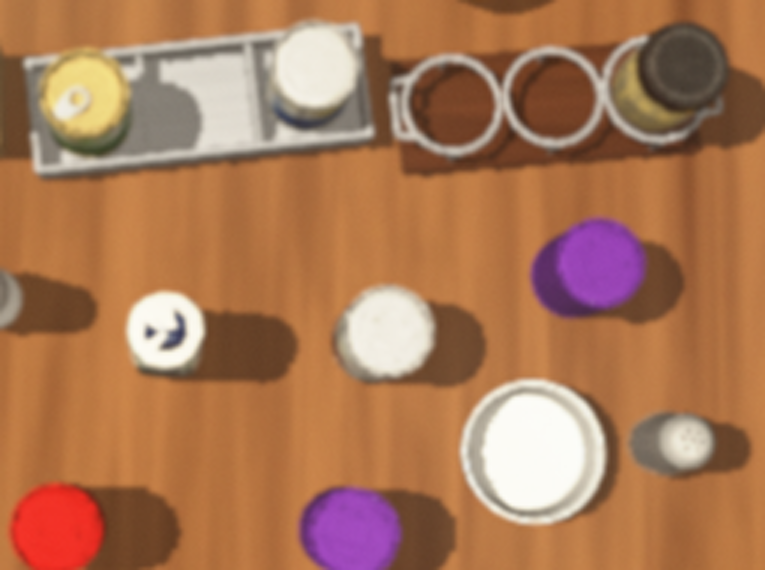

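```bash
cat > h.py <<'E'
from plant import manip
import cv2,numpy as np
def world(f,px,z):
    K=np.array([[f["fx"],0,f["cx"]],[0,f["fy"],f["cy"]],[0,0,1]]);R=np.array(f["R"]);t=np.array(f["t"])
    n=cv2.undistortPoints(np.array([[px]],float),K,np.array(f["dist"]))[0,0]
    d=R.T@[n[0],n[1],1];c=-R.T@t
    return (c+d*(z-c[2])/d[2])[:2]
E
python3 - <<'E'
from h import *
f=manip.grab_frame("top")
L=lambda u,v,z:world(f,(130+(u-1)/3,145+(v-1)/3),z)
R=lambda u,v,z:world(f,(255+(u-1)/3,145+(v-1)/3),z)
P=lambda n,p:print(n,np.round(p,4))
P("jar1",L(47,412,.098));P("jar2",L(540,331,.098));P("salt",L(355,291,.088));P("pepper",R(687,441,.088));P("tin",R(389,332,.072))
def box(n,c,dy,dx):
    c=np.array(c);m=c.mean(0);P(n,m);a=(c[0]+c[3]-c[1]-c[2])/2;print(" yaw",np.degrees(np.arctan2(-a[0],a[1])),"len",np.linalg.norm(a),"wid",np.linalg.norm((c[0]+c[1]-c[2]-c[3])/2))
    ax=a/np.linalg.norm(a)
    for y in dy:P(f"  y={y}",m+ax*y)
box("rack",[L(64,52,.04),L(373,40,.04),L(375,152,.04),L(64,160,.04)],[0,.067,-.067],0)
box("tray",[R(25,60,.028),R(358,25,.028),R(372,135,.028),R(38,174,.028)],[0],0)
a,b=R(452,106,.036),R(553,98,.036);P("ring72",a);P("ring4",b);d=a-b;print(np.linalg.norm(d),np.degrees(np.arctan2(-d[0],d[1])));P("mustard",R(683,66,.085))
P("mug",L(203,455,.05));P("ram",R(534,451,.031));P("red",L(433,530,.072));P("purp",R(351,531,.072));P("purp2",R(600,264,.072));P("rackjar",L(303,68,.098))
E
```

```text
jar1 [0.3959 0.3167]
jar2 [0.4531 0.0171]
salt [0.4761 0.1321]
pepper [ 0.3938 -0.3054]
tin [ 0.4583 -0.123 ]
rack [0.6063 0.2341]
 yaw 3.0399000723809233 len 0.20656700787570942 wid 0.07467235809596781
  y=0 [0.6063 0.2341]
  y=0.067 [0.6028 0.301 ]
  y=-0.067 [0.6099 0.1671]
tray [ 0.6163 -0.0009]
 yaw 7.868913907985492 len 0.22417807899750908 wid 0.07714103186481411
  y=0 [ 0.6163 -0.0009]
ring72 [ 0.6132 -0.1689]
ring4 [ 0.6205 -0.2363]
0.06779293500375297 6.186679227210638
mustard [ 0.6312 -0.3077]
mug [0.373  0.2301]
ram [ 0.387  -0.2238]
red [0.3305 0.0803]
purp [ 0.3343 -0.1007]
purp2 [ 0.5046 -0.2565]
rackjar [0.6141 0.169 ]
```

```bash
cat >> h.py <<'E'
def to(x,y,z,yaw=None):
    "remaining shift in cm and turn about z in degrees to reach the TCP target"
    from scipy.spatial.transform import Rotation as Ro
    o=manip.get_obs();p=np.array(o["ee_pos"]);M=Ro.from_quat(o["eef_rot"]).as_matrix();c=np.degrees(np.arctan2(M[1,1],M[0,1]))
    c=(c+90)%180-90
    tl=np.degrees(np.arccos(min(1,-M[2,2])))
    print("t%.2f"%o["time_s"],"pos",np.round(p,4),"close",round(c,1),"tilt",round(tl,2),"axis",np.round(M[:2,2],4),"d cm",np.round((np.array([x,y,z])-p)*100,2),"turn",None if yaw is None else round(yaw-c,1),"gap",round(o["finger_gap"],3),"grip",round(o["grip_force"],1),"F",np.round(o["contact_force"],1))
def snap(name,out):
    f=manip.grab_frame(name);cv2.imwrite("pics/"+out,f["frame"][:,:,::-1]);return f
E
R='[{"translation":[1.5,3.6,0],"twist":[0,0,5.2],"gripper":1}]'; 
python3 -m crank '[{"translation":[1.5,3.6,0],"twist":[0,0,5.2],"gripper":1},{"translation":[1.5,3.6,0],"twist":[0,0,5.2],"gripper":1},{"translation":[1.5,3.6,0],"twist":[0,0,5.2],"gripper":1},{"translation":[1.5,3.6,0],"twist":[0,0,5.2],"gripper":1},{"translation":[1.5,3.6,0],"twist":[0,0,5.2],"gripper":1}]' 20
python3 -m crank '[{"translation":[1.5,3.6,0],"twist":[0,0,5.2],"gripper":1},{"translation":[1.5,3.6,0],"twist":[0,0,5.2],"gripper":1},{"translation":[1.5,3.6,0],"twist":[0,0,5.2],"gripper":1},{"translation":[1.5,3.6,0],"twist":[0,0,5.2],"gripper":1},{"translation":[1.5,3.6,0],"twist":[0,0,5.2],"gripper":1}]'
python3 -m crank '[{"translation":[1.5,3.6,0],"twist":[0,0,5.2],"gripper":1},{"translation":[1.5,3.6,0],"twist":[0,0,5.2],"gripper":1},{"translation":[1.5,3.6,0],"twist":[0,0,5.2],"gripper":1},{"translation":[1.5,3.6,0],"twist":[0,0,5.2],"gripper":1},{"translation":[1.5,3.6,0],"twist":[0,0,5.2],"gripper":1}]'
python3 -c "
from h import *
to(.4583,-.123,.21,7.9);f=snap('wrist','w1.png')
print(np.round(-np.array(f['R']).T@f['t'],3),f['fx'])"
```

```text
time_s: 0.57
ee_pos: [0.3151, -0.4758, 0.2137]
eef_rot: [0.92, 0.393, 0.0, -0.0]
contact_force: [0.6, 0.2, -0.2]
finger_gap: 0.998
grip_force: 0.0
time_s: 0.98
ee_pos: [0.3901, -0.2958, 0.214]
eef_rot: [0.808, 0.59, 0.0, 0.0]
contact_force: [1.0, 0.1, -0.2]
finger_gap: 0.998
grip_force: 0.0
time_s: 1.4
ee_pos: [0.4651, -0.1157, 0.214]
eef_rot: [0.654, 0.756, 0.0, 0.0]
contact_force: [0.0, -0.1, -0.7]
finger_gap: 1.001
grip_force: 0.0
t1.40 pos [ 0.4651 -0.1157  0.214 ] close 8.3 tilt 0.01 axis [ 0.0002 -0.0001] d cm [-0.68 -0.73 -0.4 ] turn -0.4 gap 1.001 grip 0.0 F [ 0.  -0.1 -0.7]
[ 0.455 -0.046  0.386] 420.9265983010127
```

View pics/w1.png

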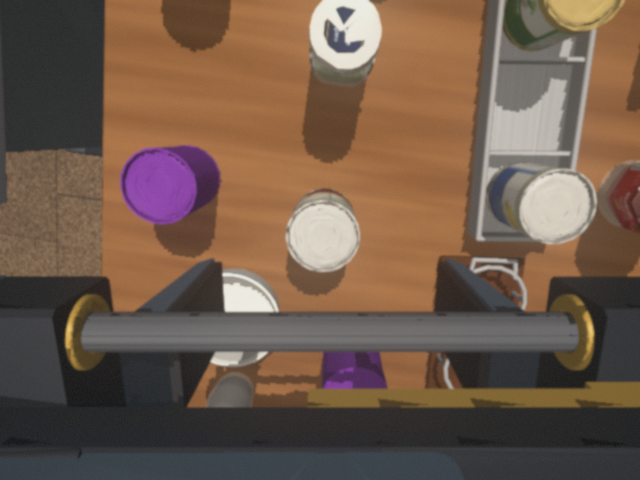

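Wrist view: tin top at about (323,237). The tray's middle bay lies between the dividers at v≈59 and v≈153. Jar2's lid is at (345,32), with its body roughly square to the picture.

Run:
```python
from h import *
f=manip.grab_frame("wrist")
print("tin",world(f,(323,237),.072),"jar2",world(f,(345,32),.098))
print("bay",(world(f,(502,59),.023)+world(f,(583,60),.023)+world(f,(487,153),.023)+world(f,(576,153),.023))/4)
```

```text
tin [ 0.46280051 -0.11881411] jar2 [0.45601359 0.02057507]
bay [0.62166758 0.00494771]
```

```bash
python3 -m crank '[{"translation":[-0.45,-0.53,-3.6],"twist":[0,0,0],"gripper":1},{"translation":[0,0,-3.6],"twist":[0,0,0],"gripper":1},{"translation":[0,0,-3.6],"twist":[0,0,0],"gripper":1},{"translation":[0,0,-3.6],"twist":[0,0,0],"gripper":1},{"translation":[0,0,-3.6],"twist":[0,0,0],"gripper":1}]' >/dev/null
python3 -m crank '[{"translation":[0,0,-0.2],"twist":[0,0,0],"gripper":1},{"translation":[0,0,0],"twist":[0,0,0],"gripper":0.6},{"translation":[0,0,0],"twist":[0,0,0],"gripper":0.4},{"translation":[0,0,0],"twist":[0,0,0],"gripper":0.4},{"translation":[0,0,0],"twist":[0,0,0],"gripper":0.4}]' 20
python3 -m crank '[{"translation":[0,0,0],"twist":[0,0,0],"gripper":0.4},{"translation":[0,0,0],"twist":[0,0,0],"gripper":0.4},{"translation":[0,0,0],"twist":[0,0,0],"gripper":0.4}]' 20
python3 -m crank '[{"translation":[0,0,1],"twist":[0,0,0],"gripper":0.4},{"translation":[0,0,2],"twist":[0,0,0],"gripper":0.4},{"translation":[0,0,3],"twist":[0,0,0],"gripper":0.4},{"translation":[0,0,3],"twist":[0,0,0],"gripper":0.4},{"translation":[0,0,0],"twist":[0,0,0],"gripper":0.4}]' 20
python3 -c "
from h import *
to(.619,.002,.122,7.9);f=snap('wrist','w2.png');snap('top','t2.png')"
```

```text
time_s: 2.33
ee_pos: [0.4618, -0.1234, 0.034]
eef_rot: [0.656, 0.755, 0.001, 0.002]
contact_force: [0.2, 0.4, 0.7]
finger_gap: 0.742
grip_force: 0.0
time_s: 2.58
ee_pos: [0.4612, -0.1232, 0.0332]
eef_rot: [0.656, 0.755, 0.0, 0.001]
contact_force: [-3.8, 0.3, 17.4]
finger_gap: 0.625
grip_force: 20.0
time_s: 3.0
ee_pos: [0.463, -0.1237, 0.1273]
eef_rot: [0.656, 0.755, 0.001, 0.003]
contact_force: [1.9, -0.9, 0.1]
finger_gap: 0.627
grip_force: 20.0
t3.00 pos [ 0.463  -0.1237  0.1273] close 8.0 tilt 0.4 axis [ 0.0067 -0.0021] d cm [15.6  12.57 -0.53] turn -0.1 gap 0.627 grip 20.0 F [ 1.9 -0.9  0.1]
```

View pics/w2.png

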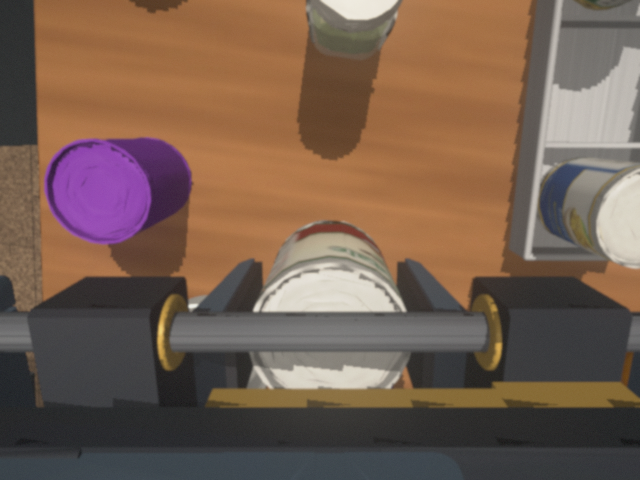

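The tin is held, with its top disc centred near (331,328).

Run:
```python
from h import *
f=manip.grab_frame("wrist")
print("tin",world(f,(331,328),.166),"rim front edge",world(f,(331,266),.166))
to(.619,.002,.13,7.9)
K=np.array([[f["fx"],0,f["cx"]],[0,f["fy"],f["cy"]],[0,0,1]]);R=np.array(f["R"])
o=manip.get_obs();p=np.array(o["ee_pos"])
print("TCP/axis px",[cv2.projectPoints(p+[0,0,h],cv2.Rodrigues(R)[0],np.array(f["t"]),K,np.array(f["dist"]))[0].ravel() for h in(0,.039)])
```

```text
tin [ 0.45995401 -0.11591914] rim front edge [ 0.4568906  -0.09444195]
t3.15 pos [ 0.4602 -0.1229  0.1222] close 8.0 tilt 0.04 axis [ 0.0007 -0.0003] d cm [15.88 12.49  0.78] turn -0.1 gap 0.623 grip 20.0 F [-0.2 -0.1 -2.8]
TCP/axis px [array([328.7730256 , 297.64197064]), array([328.88082303, 340.02653743])]
```

```bash
python3 -m crank '[{"translation":[2.65,2.05,0.2],"twist":[0,0,0],"gripper":0.4},{"translation":[2.65,2.05,0.2],"twist":[0,0,0],"gripper":0.4},{"translation":[2.65,2.05,0.2],"twist":[0,0,0],"gripper":0.4},{"translation":[2.65,2.05,0],"twist":[0,0,0],"gripper":0.4},{"translation":[2.65,2.05,0],"twist":[0,0,0],"gripper":0.4}]' >/dev/null
python3 -m crank '[{"translation":[2.65,2.05,0],"twist":[0,0,0],"gripper":0.4},{"translation":[0,0,0],"twist":[0,0,0],"gripper":0.4},{"translation":[0,0,0],"twist":[0,0,0],"gripper":0.4},{"translation":[0,0,0],"twist":[0,0,0],"gripper":0.4}]' >/dev/null
python3 -c "
from h import *
to(.619,0,.037,7.9);snap('wrist','w3.png');snap('top','t3.png')"
```

```text
t3.90 pos [0.618  0.     0.1263] close 8.1 tilt 0.17 axis [-0.0029  0.    ] d cm [ 0.1  -0.   -8.93] turn -0.2 gap 0.625 grip 20.0 F [-0.9 -1.3 -1.5]
```

View pics/w3.png

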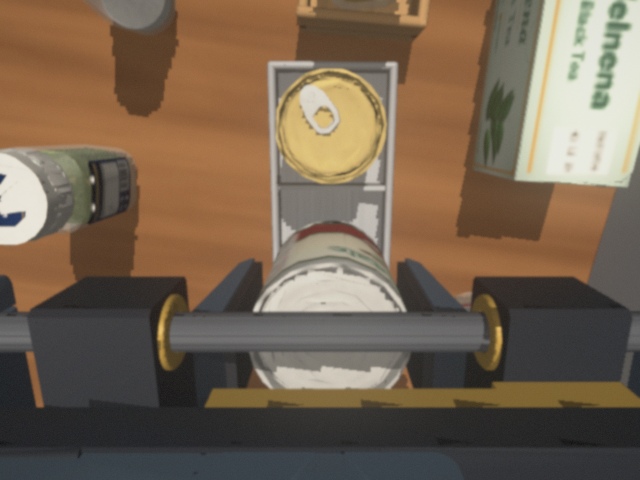

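The tin is aligned with the tray (tray centreline u≈333, divider v≈185). I'll lower it, check, then release.

```bash
python3 -m crank '[{"translation":[0.1,0,-2.5],"twist":[0,0,0],"gripper":0.4},{"translation":[0,0,-2.5],"twist":[0,0,0],"gripper":0.4},{"translation":[0,0,-2],"twist":[0,0,0],"gripper":0.4},{"translation":[0,0,-0.8],"twist":[0,0,0],"gripper":0.4},{"translation":[0,0,-0.5],"twist":[0,0,0],"gripper":0.4}]'
python3 -m crank '[{"translation":[0,0,-0.3],"twist":[0,0,0],"gripper":0.4},{"translation":[0,0,-0.1],"twist":[0,0,0],"gripper":0.4},{"translation":[0,0,0],"twist":[0,0,0],"gripper":0.4}]'
python3 -c "
from h import *
to(.619,0,.038,7.9)"
```

```text
time_s: 4.42
ee_pos: [0.6192, -0.0004, 0.0438]
eef_rot: [0.656, 0.755, -0.001, -0.001]
contact_force: [-0.3, -0.5, -1.7]
finger_gap: 0.624
grip_force: 20.0
time_s: 4.67
ee_pos: [0.6208, -0.0001, 0.0417]
eef_rot: [0.656, 0.755, 0.0, 0.0]
contact_force: [0.6, -0.4, -2.1]
finger_gap: 0.624
grip_force: 20.0
t4.67 pos [ 6.208e-01 -1.000e-04  4.170e-02] close 8.0 tilt 0.06 axis [ 0.001 -0.   ] d cm [-0.18  0.01 -0.37] turn -0.1 gap 0.624 grip 20.0 F [ 0.6 -0.4 -2.1]
```

```bash
python3 -m crank '[{"translation":[-0.1,0,-0.2],"twist":[0,0,0],"gripper":0.4},{"translation":[0,0,-0.15],"twist":[0,0,0],"gripper":0.4},{"translation":[0,0,0],"twist":[0,0,0],"gripper":0.4},{"translation":[0,0,0],"twist":[0,0,0],"gripper":0.7},{"translation":[0,0,0],"twist":[0,0,0],"gripper":0.8}]'
python3 -m crank '[{"translation":[0,0,0],"twist":[0,0,0],"gripper":0.8},{"translation":[0,0,0.5],"twist":[0,0,0],"gripper":0.8},{"translation":[0,0,2],"twist":[0,0,0],"gripper":0.8},{"translation":[0,0,3.5],"twist":[0,0,0],"gripper":0.8},{"translation":[0,0,3.5],"twist":[0,0,0],"gripper":1}]'
python3 -m crank '[{"translation":[-3.3,0.38,3.5],"twist":[0,0,-1],"gripper":1},{"translation":[-3.3,0.38,3.5],"twist":[0,0,-1],"gripper":1},{"translation":[-3.3,0.38,0],"twist":[0,0,-1],"gripper":1},{"translation":[-3.3,0.38,0],"twist":[0,0,-1],"gripper":1},{"translation":[-3.3,0.38,0],"twist":[0,0,-1],"gripper":1}]'
python3 -m crank '[{"translation":[0,0,0],"twist":[0,0,0],"gripper":1}]' >/dev/null
python3 -c "
from h import *
to(.4546,.0188,.04,3);snap('wrist','w4.png');snap('top','t4.png')"
```

```text
time_s: 5.08
ee_pos: [0.6197, 0.0001, 0.0378]
eef_rot: [0.656, 0.755, 0.0, 0.0]
contact_force: [0.5, -0.3, -0.2]
finger_gap: 0.738
grip_force: 0.0
time_s: 5.5
ee_pos: [0.6185, 0.0001, 0.133]
eef_rot: [0.656, 0.755, -0.001, -0.001]
contact_force: [-0.1, 0.5, -0.0]
finger_gap: 0.85
grip_force: 0.0
time_s: 5.92
ee_pos: [0.4621, 0.0181, 0.1936]
eef_rot: [0.688, 0.725, 0.0, 0.001]
contact_force: [-1.6, -0.6, 0.7]
finger_gap: 1.004
grip_force: 0.0
t6.00 pos [0.4581 0.0185 0.1924] close 3.0 tilt 0.15 axis [-0.0025  0.0001] d cm [ -0.35   0.03 -15.24] turn 0.0 gap 1.004 grip 0.0 F [-0.3  0.1 -0.9]
```

View pics/w4.png

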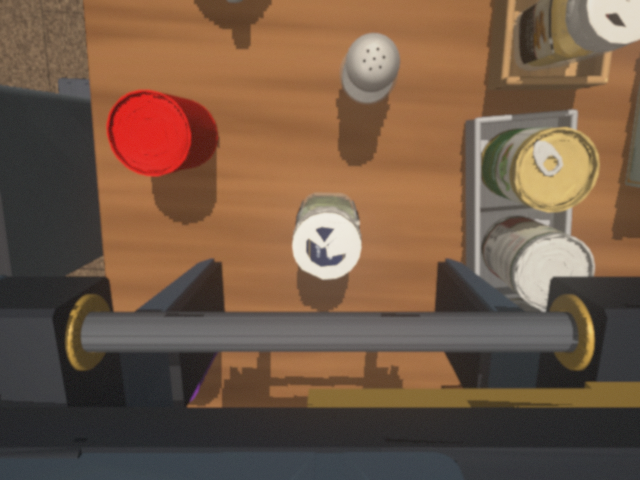

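The tin is in the tray. Jar2's lid is at (327,241), with its body nearly square to the image. Salt's cap is at (374,54).

Run:
```python
from h import *
f=manip.grab_frame("wrist")
print("jar2",world(f,(327,241),.098),"salt",world(f,(374,54),.088))
a,b=world(f,(304,206),.085),world(f,(356,203),.085);print("edge deg",np.degrees(np.arctan2(*(b-a)[::-1])))
to(.4558,.0195,.04,3)
```

```text
jar2 [0.46079391 0.01981724] salt [0.48339449 0.13663221]
edge deg 6.405814391921594
t6.15 pos [0.464  0.0181 0.1936] close 3.1 tilt 0.09 axis [ 0.0015 -0.    ] d cm [ -0.82   0.14 -15.36] turn -0.1 gap 1.003 grip 0.0 F [ 1.1 -0.1  0.7]
```

```bash
python3 -m crank '[{"translation":[0,0,0],"twist":[0,0,0],"gripper":1},{"translation":[0,0,0],"twist":[0,0,0],"gripper":1},{"translation":[0,0,0],"twist":[0,0,0],"gripper":1},{"translation":[0,0,0],"twist":[0,0,0],"gripper":1}]' >/dev/null
python3 -c "
from h import *
f=manip.grab_frame('wrist')
print('jar2',world(f,(327,241),.098))
to(.457,.0193,.04,5)"
```

```text
jar2 [0.46143626 0.01985654]
t6.53 pos [0.4637 0.018  0.1927] close 3.0 tilt 0.02 axis [-0.0003  0.    ] d cm [ -0.67   0.13 -15.27] turn 2.0 gap 1.0 grip 0.0 F [-0.5  0.1  0.3]
```

```bash
python3 -m crank '[{"translation":[-0.67,0.13,-3.5],"twist":[0,0,1],"gripper":1},{"translation":[0,0,-3.5],"twist":[0,0,0],"gripper":1},{"translation":[0,0,-3.5],"twist":[0,0,0],"gripper":1},{"translation":[0,0,-3.5],"twist":[0,0,0],"gripper":1},{"translation":[0,0,-1.1],"twist":[0,0,0],"gripper":1}]' >/dev/null
python3 -m crank '[{"translation":[0,0,0],"twist":[0,0,0],"gripper":0.8},{"translation":[0,0,0],"twist":[0,0,0],"gripper":0.6},{"translation":[0,0,0],"twist":[0,0,0],"gripper":0.4},{"translation":[0,0,0],"twist":[0,0,0],"gripper":0.3},{"translation":[0,0,0],"twist":[0,0,0],"gripper":0.3}]' 15
python3 -m crank '[{"translation":[0,0,0],"twist":[0,0,0],"gripper":0.3},{"translation":[0,0,0],"twist":[0,0,0],"gripper":0.3},{"translation":[0,0,0],"twist":[0,0,0],"gripper":0.3},{"translation":[0,0,0],"twist":[0,0,0],"gripper":0.3},{"translation":[0,0,0],"twist":[0,0,0],"gripper":0.3}]'
python3 -m crank '[{"translation":[0,0,1],"twist":[0,0,0],"gripper":0.3},{"translation":[0,0,2],"twist":[0,0,0],"gripper":0.3},{"translation":[0,0,3],"twist":[0,0,0],"gripper":0.3},{"translation":[0,0,3],"twist":[0,0,0],"gripper":0.3},{"translation":[0,0,3],"twist":[0,0,0],"gripper":0.3}]'
```

```text
time_s: 7.37
ee_pos: [0.4578, 0.0193, 0.0434]
eef_rot: [0.682, 0.732, 0.001, 0.001]
contact_force: [0.5, 0.3, -0.4]
finger_gap: 0.665
grip_force: 0.0
time_s: 7.78
ee_pos: [0.4571, 0.0193, 0.0425]
eef_rot: [0.682, 0.732, 0.0, 0.0]
contact_force: [-2.1, -1.7, 12.1]
finger_gap: 0.5
grip_force: 15.0
time_s: 8.2
ee_pos: [0.4562, 0.0193, 0.1636]
eef_rot: [0.682, 0.732, -0.0, -0.0]
contact_force: [0.4, 0.0, -0.7]
finger_gap: 0.504
grip_force: 15.0
```

```bash
python3 -m crank '[{"translation":[1.9,2.7,0],"twist":[0,0,-1],"gripper":0.3},{"translation":[1.9,2.7,0],"twist":[0,0,0],"gripper":0.3},{"translation":[1.9,2.7,0],"twist":[0,0,0],"gripper":0.3},{"translation":[1.9,2.7,0],"twist":[0,0,0],"gripper":0.3},{"translation":[1.9,2.7,0],"twist":[0,0,0],"gripper":0.3}]' >/dev/null
python3 -m crank '[{"translation":[1.9,2.7,0],"twist":[0,0,0],"gripper":0.3},{"translation":[1.9,2.7,0],"twist":[0,0,0],"gripper":0.3},{"translation":[1.9,2.7,0],"twist":[0,0,0],"gripper":0.3},{"translation":[0,0,0],"twist":[0,0,0],"gripper":0.3},{"translation":[0,0,0],"twist":[0,0,0],"gripper":0.3}]' >/dev/null
python3 -m crank '[{"translation":[0,0,0],"twist":[0,0,0],"gripper":0.3},{"translation":[0,0,0],"twist":[0,0,0],"gripper":0.3}]' >/dev/null
python3 -c "
from h import *
to(.609,.2365,.0505,3);snap('wrist','w5.png')"
```

```text
t9.20 pos [0.608  0.2345 0.162 ] close 3.0 tilt 0.04 axis [-0.0006 -0.0003] d cm [  0.1    0.2  -11.15] turn -0.0 gap 0.504 grip 15.0 F [-0.3 -0.1 -0.8]
```

View pics/w5.png

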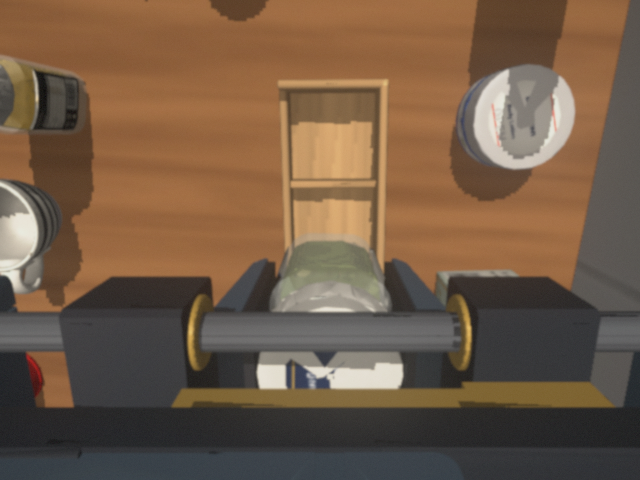

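Rack end edge runs (279,81)–(387,81) and the divider is at v≈183.

Run:
```python
from h import *
f=manip.grab_frame("wrist")
e=(world(f,(279,81),.04)+world(f,(387,81),.04))/2;d=(world(f,(291,184),.026)+world(f,(377,184),.026))/2
print("end",e,"div",d)
y=np.radians(3);ax=np.array([-np.sin(y),np.cos(y)])
print("mid bay:",e-ax*.104,d-ax*.0335,"far",e-ax*.037)
```

```text
end [0.60428196 0.33795833] div [0.60891152 0.2689109 ]
mid bay: [0.6097249  0.23410086] [0.61066478 0.23545681] far [0.60621839 0.30100904]
```

```bash
python3 -m crank '[{"translation":[0.1,0.1,-3],"twist":[0,0,0],"gripper":0.3},{"translation":[0,0,-3],"twist":[0,0,0],"gripper":0.3},{"translation":[0,0,-2.5],"twist":[0,0,0],"gripper":0.3},{"translation":[0,0,-1.2],"twist":[0,0,0],"gripper":0.3},{"translation":[0,0,-0.7],"twist":[0,0,0],"gripper":0.3}]' >/dev/null
python3 -m crank '[{"translation":[0,0,-0.3],"twist":[0,0,0],"gripper":0.3},{"translation":[0,0,-0.2],"twist":[0,0,0],"gripper":0.3},{"translation":[0,0,0],"twist":[0,0,0],"gripper":0.3},{"translation":[0,0,0],"twist":[0,0,0],"gripper":0.3}]'
```

```text
time_s: 10.05
ee_pos: [0.6104, 0.2366, 0.0541]
eef_rot: [0.688, 0.726, 0.001, 0.0]
contact_force: [0.5, 0.8, -0.8]
finger_gap: 0.501
grip_force: 15.0
```

```bash
python3 -m crank '[{"translation":[0,-0.1,-0.2],"twist":[0,0,0],"gripper":0.3},{"translation":[0,0,-0.1],"twist":[0,0,0],"gripper":0.3},{"translation":[0,0,0],"twist":[0,0,0],"gripper":0.3},{"translation":[0,0,0],"twist":[0,0,0],"gripper":0.6},{"translation":[0,0,0],"twist":[0,0,0],"gripper":0.7}]'
python3 -m crank '[{"translation":[0,0,0],"twist":[0,0,0],"gripper":0.75},{"translation":[0,0,0.5],"twist":[0,0,0],"gripper":0.75},{"translation":[0,0,3],"twist":[0,0,0],"gripper":0.75},{"translation":[0,0,4],"twist":[0,0,0],"gripper":0.75},{"translation":[0,0,4],"twist":[0,0,0],"gripper":1}]'
python3 -m crank '[{"translation":[0,0,4],"twist":[0,0,0],"gripper":1},{"translation":[-3.5,1.4,0],"twist":[0,0,0],"gripper":1},{"translation":[-3.5,1.4,0],"twist":[0,0,0],"gripper":1},{"translation":[-3.5,1.4,0],"twist":[0,0,0],"gripper":1},{"translation":[-3.5,1.4,0],"twist":[0,0,0],"gripper":1}]' >/dev/null
python3 -m crank '[{"translation":[-3.5,1.4,0],"twist":[0,0,0],"gripper":1},{"translation":[-3.5,1.4,0],"twist":[0,0,0],"gripper":1},{"translation":[0,0,0],"twist":[0,0,0],"gripper":1},{"translation":[0,0,0],"twist":[0,0,0],"gripper":1},{"translation":[0,0,0],"twist":[0,0,0],"gripper":1}]' >/dev/null
python3 -c "
from h import *
to(.399,.319,.042,3);snap('wrist','w6.png')"
```

```text
time_s: 10.47
ee_pos: [0.6098, 0.2354, 0.0501]
eef_rot: [0.688, 0.726, 0.0, 0.0]
contact_force: [0.1, -0.8, -0.1]
finger_gap: 0.618
grip_force: 0.0
time_s: 10.88
ee_pos: [0.6089, 0.2351, 0.1657]
eef_rot: [0.688, 0.726, -0.001, -0.0]
contact_force: [1.4, 0.4, 1.2]
finger_gap: 0.793
grip_force: 0.0
t11.72 pos [0.4001 0.3196 0.2054] close 3.1 tilt 0.06 axis [0.0008 0.0005] d cm [ -0.11  -0.06 -16.34] turn -0.1 gap 0.999 grip 0.0 F [ 0.6  0.  -0.3]
```

View pics/w6.png

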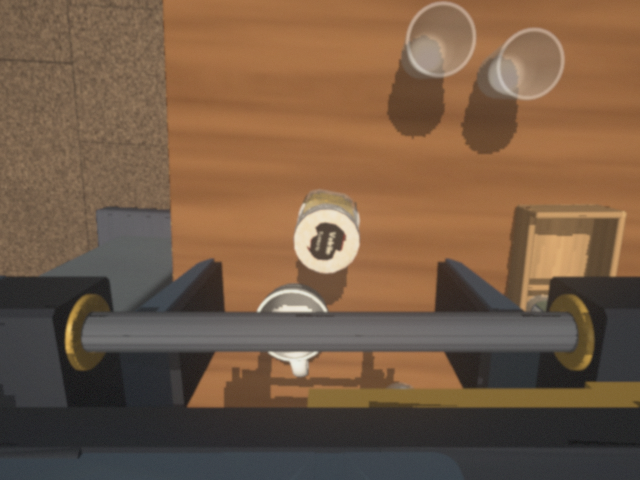

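Jar1's lid is at (327,239), and the mug below it is clear of the fingers.

Run:
```python
from h import *
f=manip.grab_frame("wrist")
print("jar1",world(f,(327,239),.098))
to(.399,.319,.042,3)
```

```text
jar1 [0.39829233 0.31946956]
t11.82 pos [0.4007 0.3192 0.2051] close 3.0 tilt 0.03 axis [0.0004 0.0002] d cm [ -0.17  -0.02 -16.31] turn 0.0 gap 1.006 grip 0.0 F [-0.2 -0.   0.1]
```

```bash
python3 -m crank '[{"translation":[-0.3,-0.05,-3.6],"twist":[0,0,0],"gripper":1},{"translation":[0,0,-3.6],"twist":[0,0,0],"gripper":1},{"translation":[0,0,-3.6],"twist":[0,0,0],"gripper":1},{"translation":[0,0,-3.6],"twist":[0,0,0],"gripper":1},{"translation":[0,0,-1.9],"twist":[0,0,0],"gripper":1}]' >/dev/null
python3 -m crank '[{"translation":[0,0,0],"twist":[0,0,0],"gripper":0.8},{"translation":[0,0,0],"twist":[0,0,0],"gripper":0.6},{"translation":[0,0,0],"twist":[0,0,0],"gripper":0.4},{"translation":[0,0,0],"twist":[0,0,0],"gripper":0.3},{"translation":[0,0,0],"twist":[0,0,0],"gripper":0.3}]' 15
python3 -m crank '[{"translation":[0,0,0],"twist":[0,0,0],"gripper":0.3},{"translation":[0,0,0],"twist":[0,0,0],"gripper":0.3},{"translation":[0,0,0],"twist":[0,0,0],"gripper":0.3},{"translation":[0,0,0],"twist":[0,0,0],"gripper":0.3},{"translation":[0,0,0],"twist":[0,0,0],"gripper":0.3}]'
python3 -m crank '[{"translation":[0,0,1],"twist":[0,0,0],"gripper":0.3},{"translation":[0,0,2],"twist":[0,0,0],"gripper":0.3},{"translation":[0,0,3],"twist":[0,0,0],"gripper":0.3},{"translation":[0,0,3],"twist":[0,0,0],"gripper":0.3},{"translation":[0,0,1],"twist":[0,0,0],"gripper":0.3}]'
```

```text
time_s: 12.65
ee_pos: [0.3977, 0.3194, 0.0434]
eef_rot: [0.688, 0.726, 0.001, 0.0]
contact_force: [-1.0, 0.4, 0.9]
finger_gap: 0.661
grip_force: 0.0
time_s: 13.07
ee_pos: [0.3973, 0.3192, 0.0426]
eef_rot: [0.688, 0.726, 0.001, 0.0]
contact_force: [0.2, -1.5, 9.7]
finger_gap: 0.53
grip_force: 15.0
time_s: 13.48
ee_pos: [0.3979, 0.3198, 0.146]
eef_rot: [0.688, 0.726, 0.002, 0.0]
contact_force: [1.4, 0.7, -0.0]
finger_gap: 0.529
grip_force: 15.0
```

```bash
python3 -m crank '[{"translation":[3.45,-0.28,0],"twist":[0,0,0],"gripper":0.3},{"translation":[3.45,-0.28,0],"twist":[0,0,0],"gripper":0.3},{"translation":[3.45,-0.28,0],"twist":[0,0,0],"gripper":0.3},{"translation":[3.45,-0.28,0],"twist":[0,0,0],"gripper":0.3},{"translation":[3.45,-0.28,0],"twist":[0,0,0],"gripper":0.3}]' >/dev/null
python3 -m crank '[{"translation":[3.45,-0.28,0],"twist":[0,0,0],"gripper":0.3},{"translation":[0,0,0],"twist":[0,0,0],"gripper":0.3},{"translation":[0,0,0],"twist":[0,0,0],"gripper":0.3},{"translation":[0,0,0],"twist":[0,0,0],"gripper":0.3},{"translation":[0,0,0],"twist":[0,0,0],"gripper":0.3}]' >/dev/null
python3 -c "
from h import *
to(.606,.302,.0505,3);snap('wrist','w7.png')"
```

```text
t14.32 pos [0.6024 0.302  0.1416] close 3.1 tilt 0.06 axis [-0.001  -0.0004] d cm [ 0.36 -0.   -9.11] turn -0.1 gap 0.526 grip 15.0 F [ 0.2 -0.1 -0.4]
```

View pics/w7.png

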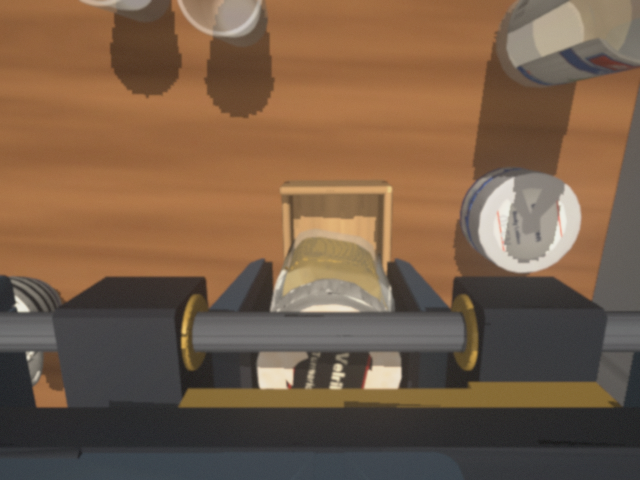

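The jar is over the far bay (end edge v≈187, centre u≈336). I'll lower it with a small +x shift.

```bash
python3 -m crank '[{"translation":[0.35,0,-2.5],"twist":[0,0,0],"gripper":0.3},{"translation":[0,0,-2.5],"twist":[0,0,0],"gripper":0.3},{"translation":[0,0,-1.8],"twist":[0,0,0],"gripper":0.3},{"translation":[0,0,-1],"twist":[0,0,0],"gripper":0.3},{"translation":[0,0,-0.6],"twist":[0,0,0],"gripper":0.3}]' >/dev/null
python3 -m crank '[{"translation":[0,0,-0.3],"twist":[0,0,0],"gripper":0.3},{"translation":[0,0,-0.2],"twist":[0,0,0],"gripper":0.3},{"translation":[0,0,0],"twist":[0,0,0],"gripper":0.3},{"translation":[0,0,0],"twist":[0,0,0],"gripper":0.3}]'
```

```text
time_s: 15.12
ee_pos: [0.6077, 0.3023, 0.0538]
eef_rot: [0.688, 0.726, 0.001, 0.0]
contact_force: [-0.4, -0.5, -1.2]
finger_gap: 0.529
grip_force: 15.0
```

```bash
python3 -m crank '[{"translation":[-0.1,0,-0.2],"twist":[0,0,0],"gripper":0.3},{"translation":[0,0,-0.1],"twist":[0,0,0],"gripper":0.3},{"translation":[0,0,0],"twist":[0,0,0],"gripper":0.3},{"translation":[0,0,0],"twist":[0,0,0],"gripper":0.6},{"translation":[0,0,0],"twist":[0,0,0],"gripper":0.7}]'
python3 -m crank '[{"translation":[0,0,0],"twist":[0,0,0],"gripper":0.75},{"translation":[0,0,0.5],"twist":[0,0,0],"gripper":0.75},{"translation":[0,0,3],"twist":[0,0,0],"gripper":0.75},{"translation":[0,0,4],"twist":[0,0,0],"gripper":0.75},{"translation":[0,0,4],"twist":[0,0,0],"gripper":1}]'
python3 -m crank '[{"translation":[0,0,4],"twist":[0,0,0],"gripper":1},{"translation":[-2.1,-2.8,0],"twist":[0,0,1],"gripper":1},{"translation":[-2.1,-2.8,0],"twist":[0,0,1],"gripper":1},{"translation":[-2.1,-2.8,0],"twist":[0,0,1],"gripper":1},{"translation":[-2.1,-2.8,0],"twist":[0,0,0],"gripper":1}]' >/dev/null
python3 -m crank '[{"translation":[-2.1,-2.8,0],"twist":[0,0,0],"gripper":1},{"translation":[-2.1,-2.8,0],"twist":[0,0,0],"gripper":1},{"translation":[0,0,0],"twist":[0,0,0],"gripper":1},{"translation":[0,0,0],"twist":[0,0,0],"gripper":1},{"translation":[0,0,0],"twist":[0,0,0],"gripper":1}]' >/dev/null
python3 -c "
from h import *
f=snap('wrist','w8.png')
g=cv2.cvtColor(f['frame'],cv2.COLOR_RGB2GRAY)
to(.479,.135,.037,6.2);snap('top','t8.png')"
```

```text
time_s: 15.53
ee_pos: [0.6063, 0.3021, 0.0501]
eef_rot: [0.688, 0.726, 0.0, 0.0]
contact_force: [-0.4, 0.7, 0.6]
finger_gap: 0.638
grip_force: 0.0
time_s: 15.95
ee_pos: [0.6054, 0.3017, 0.1657]
eef_rot: [0.688, 0.726, -0.001, -0.0]
contact_force: [-0.1, 0.1, 0.2]
finger_gap: 0.8
grip_force: 0.0
t16.83 pos [0.481  0.1345 0.2053] close 6.0 tilt 0.06 axis [0.0009 0.0003] d cm [ -0.2    0.05 -16.83] turn 0.2 gap 0.999 grip 0.0 F [0.2 0.2 0.4]
```

View pics/w8.png

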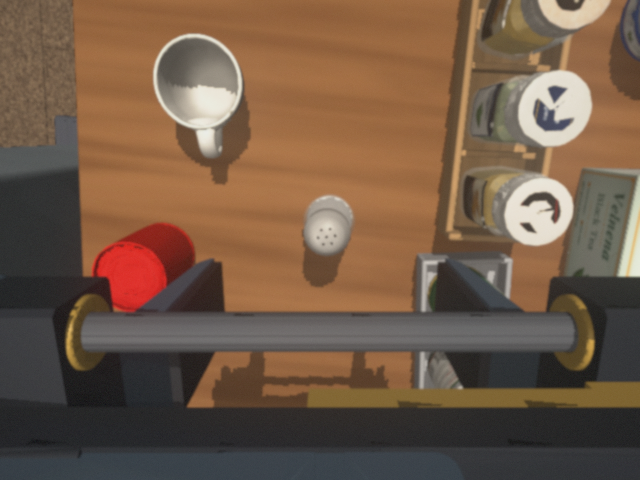

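Jars are seated in the rack, and salt's cap is at (327,235), under the tool.

```bash
python3 - <<'E'
from h import *
f=manip.grab_frame("wrist"); print("salt",world(f,(327,235),.088)); to(.479,.135,.037,6.2)
E
python3 -m crank '[{"translation":[-0.25,0,-3.6],"twist":[0,0,0],"gripper":1},{"translation":[0,0,-3.6],"twist":[0,0,0],"gripper":1},{"translation":[0,0,-3.6],"twist":[0,0,0],"gripper":1},{"translation":[0,0,-3.6],"twist":[0,0,0],"gripper":1},{"translation":[0,0,-2.4],"twist":[0,0,0],"gripper":1}]' >/dev/null
python3 -m crank '[{"translation":[0,0,0],"twist":[0,0,0],"gripper":0.8},{"translation":[0,0,0],"twist":[0,0,0],"gripper":0.6},{"translation":[0,0,0],"twist":[0,0,0],"gripper":0.4},{"translation":[0,0,0],"twist":[0,0,0],"gripper":0.3},{"translation":[0,0,0],"twist":[0,0,0],"gripper":0.25}]' 12
python3 -m crank '[{"translation":[0,0,0],"twist":[0,0,0],"gripper":0.25},{"translation":[0,0,0],"twist":[0,0,0],"gripper":0.25},{"translation":[0,0,0],"twist":[0,0,0],"gripper":0.25},{"translation":[0,0,0],"twist":[0,0,0],"gripper":0.25},{"translation":[0,0,0],"twist":[0,0,0],"gripper":0.25}]'
python3 -m crank '[{"translation":[0,0,1],"twist":[0,0,0],"gripper":0.25},{"translation":[0,0,2],"twist":[0,0,0],"gripper":0.25},{"translation":[0,0,3],"twist":[0,0,0],"gripper":0.25},{"translation":[0,0,3],"twist":[0,0,0],"gripper":0.25},{"translation":[0,0,3],"twist":[0,0,0],"gripper":0.25}]'
```

```text
salt [0.47868752 0.13512668]
t16.93 pos [0.4808 0.1347 0.205 ] close 6.1 tilt 0.01 axis [0.0002 0.0001] d cm [ -0.18   0.03 -16.8 ] turn 0.1 gap 0.995 grip 0.0 F [ 0.4  0.6 -0.2]
time_s: 17.77
ee_pos: [0.4789, 0.1344, 0.0385]
eef_rot: [0.669, 0.743, 0.001, 0.001]
contact_force: [0.5, 0.2, 0.8]
finger_gap: 0.665
grip_force: 0.0
time_s: 18.18
ee_pos: [0.4782, 0.1342, 0.0373]
eef_rot: [0.669, 0.743, 0.0, 0.0]
contact_force: [-0.7, 1.0, 7.2]
finger_gap: 0.426
grip_force: 12.4
time_s: 18.6
ee_pos: [0.477, 0.1339, 0.1584]
eef_rot: [0.669, 0.743, -0.0, -0.0]
contact_force: [0.9, -0.3, -1.5]
finger_gap: 0.428
grip_force: 11.8
```

```bash
python3 -m crank '[{"translation":[1.45,-3.68,0],"twist":[0,0,0],"gripper":0.25},{"translation":[1.45,-3.68,0],"twist":[0,0,0],"gripper":0.25},{"translation":[1.45,-3.68,0],"twist":[0,0,0],"gripper":0.25},{"translation":[1.45,-3.68,0],"twist":[0,0,0],"gripper":0.25},{"translation":[1.45,-3.68,0],"twist":[0,0,0],"gripper":0.25}]' >/dev/null
python3 -m crank '[{"translation":[1.45,-3.68,0],"twist":[0,0,0],"gripper":0.25},{"translation":[1.45,-3.68,0],"twist":[0,0,0],"gripper":0.25},{"translation":[1.45,-3.68,0],"twist":[0,0,0],"gripper":0.25},{"translation":[1.45,-3.68,0],"twist":[0,0,0],"gripper":0.25},{"translation":[1.45,-3.68,0],"twist":[0,0,0],"gripper":0.25}]' >/dev/null
python3 -m crank '[{"translation":[0,0,0],"twist":[0,0,0],"gripper":0.25},{"translation":[0,0,0],"twist":[0,0,0],"gripper":0.25},{"translation":[0,0,0],"twist":[0,0,0],"gripper":0.25},{"translation":[0,0,0],"twist":[0,0,0],"gripper":0.25}]' >/dev/null
python3 -c "
from h import *
to(.6225,-.234,.047,6.2);snap('wrist','w9.png')"
```

```text
t19.77 pos [ 0.6221 -0.2329  0.1569] close 6.1 tilt 0.06 axis [-0.0009  0.0004] d cm [  0.04  -0.11 -10.99] turn 0.1 gap 0.429 grip 11.8 F [ 0.3  0.2 -1.4]
```

View pics/w9.png

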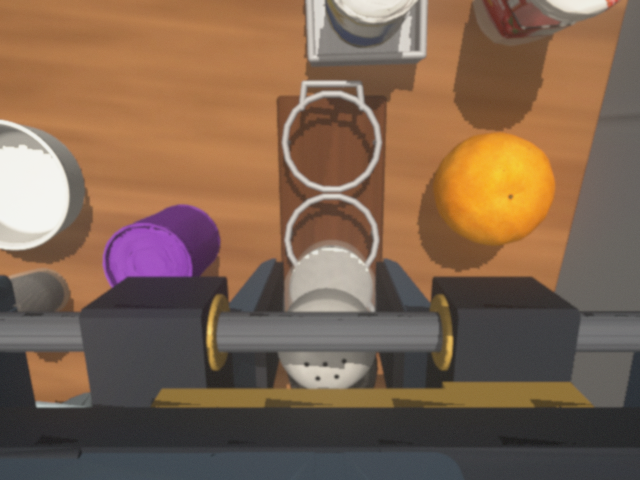

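Ring72 is centred near (332,142), and ring4's outer top edge is at v≈195, u≈332. The shaker is centred over the row.

Run:
```python
from h import *
f=manip.grab_frame("wrist")
a=world(f,(332,142),.035);y=np.radians(6.2);ax=np.array([-np.sin(y),np.cos(y)])
print("ring72",a,"top/bot",world(f,(332,93),.035),world(f,(332,193),.035),"ring4",a-ax*.068, "edge ring4",world(f,(332,195),.035))
print("base edge",(world(f,(277,97),.01)+world(f,(386,97),.01))/2)
to(.6225,-.234,.047,6.2)
```

```text
ring72 [ 0.61644676 -0.16848472] top/bot [ 0.61303403 -0.13708632] [ 0.62020497 -0.20306109] ring4 [ 0.62379071 -0.23608698] edge ring4 [ 0.6203569  -0.20445883]
base edge [ 0.61285608 -0.13761445]
t19.87 pos [ 0.6223 -0.2328  0.157 ] close 6.1 tilt 0.02 axis [-0.0004  0.0002] d cm [  0.02  -0.12 -11.  ] turn 0.1 gap 0.423 grip 11.8 F [ 0.1  1.2 -1.8]
```

```bash
python3 -m crank '[{"translation":[0.1,-0.3,-2.5],"twist":[0,0,0],"gripper":0.25},{"translation":[0,0,-3],"twist":[0,0,0],"gripper":0.25},{"translation":[0,0,-2.5],"twist":[0,0,0],"gripper":0.25},{"translation":[0,0,-1.3],"twist":[0,0,0],"gripper":0.25},{"translation":[0,0,-0.7],"twist":[0,0,0],"gripper":0.25}]' >/dev/null
python3 -m crank '[{"translation":[0,0,-0.4],"twist":[0,0,0],"gripper":0.25},{"translation":[0,0,-0.2],"twist":[0,0,0],"gripper":0.25},{"translation":[0,0,0],"twist":[0,0,0],"gripper":0.25},{"translation":[0,0,0],"twist":[0,0,0],"gripper":0.25}]'
```

```text
time_s: 20.62
ee_pos: [0.6244, -0.2372, 0.052]
eef_rot: [0.669, 0.743, 0.0, 0.001]
contact_force: [-0.3, 1.2, -0.8]
finger_gap: 0.427
grip_force: 11.8
```

```bash
python3 -m crank '[{"translation":[-0.1,0.1,-0.3],"twist":[0,0,0],"gripper":0.25},{"translation":[0,0,-0.15],"twist":[0,0,0],"gripper":0.25},{"translation":[0,0,0],"twist":[0,0,0],"gripper":0.25},{"translation":[0,0,0],"twist":[0,0,0],"gripper":0.5},{"translation":[0,0,0],"twist":[0,0,0],"gripper":0.65}]'
python3 -m crank '[{"translation":[0,0,0],"twist":[0,0,0],"gripper":0.7},{"translation":[0,0,0.5],"twist":[0,0,0],"gripper":0.7},{"translation":[0,0,3],"twist":[0,0,0],"gripper":0.7},{"translation":[0,0,4],"twist":[0,0,0],"gripper":0.7},{"translation":[0,0,4],"twist":[0,0,0],"gripper":1}]'
python3 -m crank '[{"translation":[0,0,4],"twist":[0,0,0],"gripper":1},{"translation":[-3.25,-0.95,0],"twist":[0,0,0],"gripper":1},{"translation":[-3.25,-0.95,0],"twist":[0,0,0],"gripper":1},{"translation":[-3.25,-0.95,0],"twist":[0,0,0],"gripper":1},{"translation":[-3.25,-0.95,0],"twist":[0,0,0],"gripper":1}]' >/dev/null
python3 -m crank '[{"translation":[-3.25,-0.95,0],"twist":[0,0,0],"gripper":1},{"translation":[-3.25,-0.95,0],"twist":[0,0,0],"gripper":1},{"translation":[-3.25,-0.95,0],"twist":[0,0,0],"gripper":1},{"translation":[0,0,0],"twist":[0,0,0],"gripper":1},{"translation":[0,0,0],"twist":[0,0,0],"gripper":1}]' >/dev/null
python3 -m crank '[{"translation":[0,0,0],"twist":[0,0,0],"gripper":1},{"translation":[0,0,0],"twist":[0,0,0],"gripper":1}]' >/dev/null
python3 - <<'E'
from h import *
f=snap('wrist','w10.png');im=cv2.imread('pics/w10.png',0);w8=cv2.imread('pics/w8.png',0)
T=w8[212:258,302:352];r=cv2.matchTemplate(im,T,cv2.TM_CCOEFF_NORMED);_,s,_,l=cv2.minMaxLoc(r)
px=(l[0]+25,l[1]+23);print(s,px,world(f,px,.088))
to(.396,-.303,.037,6.2)
E
```

```text
time_s: 21.03
ee_pos: [0.6229, -0.236, 0.0467]
eef_rot: [0.669, 0.743, 0.0, 0.0]
contact_force: [-0.1, 0.2, -0.2]
finger_gap: 0.542
grip_force: 0.0
time_s: 21.45
ee_pos: [0.6219, -0.2356, 0.1622]
eef_rot: [0.669, 0.743, -0.0, -0.001]
contact_force: [0.4, -0.2, -0.0]
finger_gap: 0.748
grip_force: 0.0
0.956935465335846 (329, 245) [ 0.39583869 -0.3082441 ]
t22.50 pos [ 0.396  -0.3023  0.2015] close 6.1 tilt 0.02 axis [ 0.0003 -0.0002] d cm [ -0.    -0.07 -16.45] turn 0.1 gap 1.001 grip 0.0 F [ 0.2 -0.4  0.7]
```

```bash
python3 -m crank '[{"translation":[-0.1,-0.45,-3.5],"twist":[0,0,0],"gripper":1},{"translation":[0,0,-3.6],"twist":[0,0,0],"gripper":1},{"translation":[0,0,-3.6],"twist":[0,0,0],"gripper":1},{"translation":[0,0,-3.6],"twist":[0,0,0],"gripper":1},{"translation":[0,0,-2.2],"twist":[0,0,0],"gripper":1}]' >/dev/null
python3 -m crank '[{"translation":[0,0,0],"twist":[0,0,0],"gripper":0.8},{"translation":[0,0,0],"twist":[0,0,0],"gripper":0.6},{"translation":[0,0,0],"twist":[0,0,0],"gripper":0.4},{"translation":[0,0,0],"twist":[0,0,0],"gripper":0.3},{"translation":[0,0,0],"twist":[0,0,0],"gripper":0.25}]' 12
python3 -m crank '[{"translation":[0,0,0],"twist":[0,0,0],"gripper":0.25},{"translation":[0,0,0],"twist":[0,0,0],"gripper":0.25},{"translation":[0,0,0],"twist":[0,0,0],"gripper":0.25},{"translation":[0,0,0],"twist":[0,0,0],"gripper":0.25},{"translation":[0,0,0],"twist":[0,0,0],"gripper":0.25}]'
python3 -m crank '[{"translation":[0,0,1],"twist":[0,0,0],"gripper":0.25},{"translation":[0,0,2],"twist":[0,0,0],"gripper":0.25},{"translation":[0,0,3],"twist":[0,0,0],"gripper":0.25},{"translation":[0,0,3],"twist":[0,0,0],"gripper":0.25},{"translation":[0,0,3],"twist":[0,0,0],"gripper":0.25}]'
```

```text
time_s: 23.33
ee_pos: [0.3952, -0.3076, 0.0379]
eef_rot: [0.669, 0.743, 0.0, 0.001]
contact_force: [1.1, 0.4, 1.1]
finger_gap: 0.667
grip_force: 0.0
time_s: 23.75
ee_pos: [0.3946, -0.3073, 0.0367]
eef_rot: [0.669, 0.743, 0.0, 0.0]
contact_force: [0.6, 0.3, 5.4]
finger_gap: 0.432
grip_force: 12.2
time_s: 24.17
ee_pos: [0.3936, -0.3065, 0.158]
eef_rot: [0.669, 0.743, -0.0, -0.001]
contact_force: [0.3, -0.8, -0.9]
finger_gap: 0.432
grip_force: 11.8
```

```bash
python3 -m crank '[{"translation":[2.77,1.73,0],"twist":[0,0,0],"gripper":0.25},{"translation":[2.77,1.73,0],"twist":[0,0,0],"gripper":0.25},{"translation":[2.77,1.73,0],"twist":[0,0,0],"gripper":0.25},{"translation":[2.77,1.73,0],"twist":[0,0,0],"gripper":0.25},{"translation":[2.77,1.73,0],"twist":[0,0,0],"gripper":0.25}]' >/dev/null
python3 -m crank '[{"translation":[2.77,1.73,0],"twist":[0,0,0],"gripper":0.25},{"translation":[2.77,1.73,0],"twist":[0,0,0],"gripper":0.25},{"translation":[2.77,1.73,0],"twist":[0,0,0],"gripper":0.25},{"translation":[0,0,0],"twist":[0,0,0],"gripper":0.25},{"translation":[0,0,0],"twist":[0,0,0],"gripper":0.25}]' >/dev/null
python3 -m crank '[{"translation":[0,0,0],"twist":[0,0,0],"gripper":0.25},{"translation":[0,0,0],"twist":[0,0,0],"gripper":0.25},{"translation":[0,0,0],"twist":[0,0,0],"gripper":0.25}]' >/dev/null
python3 - <<'E'
from h import *
f=snap('wrist','w11.png');im=cv2.imread('pics/w11.png',0);w9=cv2.imread('pics/w9.png',0)
a,b=im[320:395,270:390],w9[340:390,285:375]
_,s,_,l=cv2.minMaxLoc(cv2.matchTemplate(im[325:405,265:400],b,cv2.TM_CCOEFF_NORMED));print("cap shift vs salt px",l[0]+265-285,l[1]+325-340,s)
to(.6162,-.1688,.0465,6.2)
E
```

```text
cap shift vs salt px 5 1 0.8645460605621338
t25.30 pos [ 0.6151 -0.1691  0.1565] close 6.0 tilt 0.01 axis [-0.0002  0.    ] d cm [  0.11   0.03 -11.  ] turn 0.2 gap 0.43 grip 11.8 F [ 0.1 -0.1 -0.8]
```

```bash
python3 -m crank '[{"translation":[0.1,0,-2.5],"twist":[0,0,0],"gripper":0.25},{"translation":[0,0,-3],"twist":[0,0,0],"gripper":0.25},{"translation":[0,0,-2.5],"twist":[0,0,0],"gripper":0.25},{"translation":[0,0,-1.3],"twist":[0,0,0],"gripper":0.25},{"translation":[0,0,-0.7],"twist":[0,0,0],"gripper":0.25}]' >/dev/null
python3 -m crank '[{"translation":[0,0,-0.4],"twist":[0,0,0],"gripper":0.25},{"translation":[0,0,-0.2],"twist":[0,0,0],"gripper":0.25},{"translation":[0,0,-0.3],"twist":[0,0,0],"gripper":0.25},{"translation":[0,0,0],"twist":[0,0,0],"gripper":0.25},{"translation":[0,0,0],"twist":[0,0,0],"gripper":0.25}]'
```

```text
time_s: 26.13
ee_pos: [0.6172, -0.1687, 0.0481]
eef_rot: [0.669, 0.743, 0.0, 0.0]
contact_force: [0.7, -0.5, -0.4]
finger_gap: 0.429
grip_force: 11.8
```

Now release, lift and back away for a final top view.

```bash
python3 -m crank '[{"translation":[-0.05,0,-0.15],"twist":[0,0,0],"gripper":0.25},{"translation":[0,0,0],"twist":[0,0,0],"gripper":0.25},{"translation":[0,0,0],"twist":[0,0,0],"gripper":0.4},{"translation":[0,0,0],"twist":[0,0,0],"gripper":0.55},{"translation":[0,0,0],"twist":[0,0,0],"gripper":0.65}]'
python3 -m crank '[{"translation":[0,0,0],"twist":[0,0,0],"gripper":0.7},{"translation":[0,0,0.5],"twist":[0,0,0],"gripper":0.7},{"translation":[0,0,3],"twist":[0,0,0],"gripper":0.7},{"translation":[0,0,4],"twist":[0,0,0],"gripper":0.7},{"translation":[0,0,4],"twist":[0,0,0],"gripper":1}]'
python3 -m crank '[{"translation":[0,0,4],"twist":[0,0,0],"gripper":1},{"translation":[-3,-2.5,0],"twist":[0,0,-3],"gripper":1},{"translation":[-3,-2.5,0],"twist":[0,0,-3],"gripper":1},{"translation":[-3,-2.5,0],"twist":[0,0,-3],"gripper":1},{"translation":[-2,-3.5,0],"twist":[0,0,-5],"gripper":1}]' >/dev/null
python3 -m crank '[{"translation":[-2,-3.5,0],"twist":[0,0,-5],"gripper":1},{"translation":[-2,-3.5,0],"twist":[0,0,-5],"gripper":1},{"translation":[-2,-3.5,0],"twist":[0,0,-5],"gripper":1},{"translation":[-2,-3.5,0],"twist":[0,0,-5],"gripper":1},{"translation":[-2,-3.5,0],"twist":[0,0,-5],"gripper":1}]' >/dev/null
python3 -m crank '[{"translation":[-2,-3.5,0],"twist":[0,0,-5],"gripper":1},{"translation":[-2,-3.5,0],"twist":[0,0,-5],"gripper":1},{"translation":[0,0,0],"twist":[0,0,0],"gripper":1},{"translation":[0,0,0],"twist":[0,0,0],"gripper":1},{"translation":[0,0,0],"twist":[0,0,0],"gripper":1}]'
python3 - <<'E'
from h import *
f=snap('top','tF.png');im=cv2.imread('pics/tF.png')
cv2.imwrite('pics/tFc.png',cv2.resize(im[140:320,130:530],None,fx=2,fy=2,interpolation=cv2.INTER_CUBIC))
E
```

```text
time_s: 26.55
ee_pos: [0.6163, -0.1685, 0.046]
eef_rot: [0.669, 0.743, 0.0, 0.0]
contact_force: [-0.6, -0.4, -1.0]
finger_gap: 0.542
grip_force: 0.0
time_s: 26.97
ee_pos: [0.6154, -0.1683, 0.1616]
eef_rot: [0.669, 0.743, -0.0, -0.001]
contact_force: [0.5, 0.1, 1.2]
finger_gap: 0.747
grip_force: 0.0
time_s: 28.22
ee_pos: [0.3662, -0.5231, 0.2008]
eef_rot: [0.917, 0.399, 0.0, -0.0]
contact_force: [0.0, 0.2, -0.2]
finger_gap: 1.001
grip_force: 0.0
```

View pics/tFc.png

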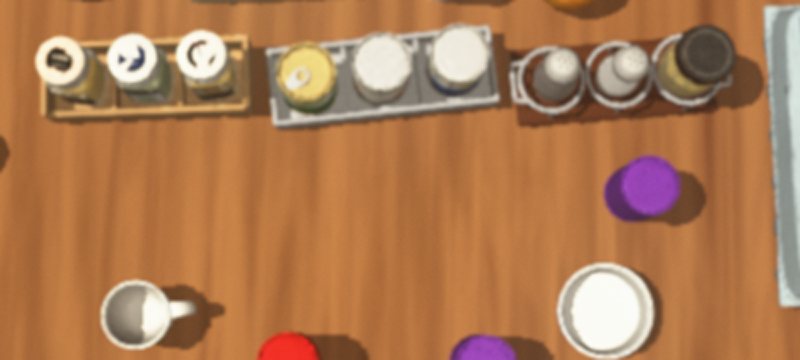

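All five stand in their places: jar lids at (61,60) and (134,60), tin at (382,67), shakers at (562,67) and (630,63). The mug and ramekin look unmoved. One numeric check before handing in.

Run:
```python
from h import *
f=manip.grab_frame("top")
for n,u,v,z,c,yaw in(("jarfar",61,60,.106,(.6028,.301),3),("jarmid",134,60,.106,(.6063,.2341),3),("tin",382,67,.077,(.6163,-.0009),7.9),("pep",562,67,.096,(.6132,-.1689),6.2),("salt",630,63,.096,(.6205,-.2363),6.2)):
    d=world(f,(130+u/2,140+v/2),z)-c;print(n,np.round(d*1000,1))
```

```text
jarfar [ 1.6 -2.2]
jarmid [-0.6 -3.9]
tin [-4.8  0.4]
pep [-2.2  0.2]
salt [-3.8  3.4]
```

All are well within 12 mm, so I'm handing in.

```bash
python3 -c "
from plant import manip
print(manip.finish_job())"
```

```text
the job is handed in; nothing more can be done
None
```

I sorted all five things into their holders and handed the job in; by the final top-camera check each was within about 5 mm of its place's centre (12 mm allowed), with the mug and ramekin seen undisturbed, though no verdict came back.

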